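# Put a freshly varnished plywood panel away in the drying drawer

### The arm

A 6-joint arm with a two-finger parallel gripper is mounted at the origin on the work surface. World frame = base frame: x ahead of the robot, y to its left, z up, the work surface at z = 0. Lengths are in m, angles in rad, forces in N, time in s.
With the tool pointing down it reaches from about 0.35 to 0.725 m from the base axis. Payload 4.3 kg.
Tool frame: the origin (TCP) lies midway between the tips of the shut fingers; the grasp point (between the pads) lies 19 mm behind it; z points along the fingers, y is the line along which they close (so a half turn about z gives the same grasp; the last joint's range is limited). The gripper opens to 85 mm and grips with 20 to 120 N. Pads are 22 mm wide; open, the fingers measure 114 mm over their backs; the gripper's body (76 mm by 85 mm) begins 54 mm behind the grasp point. The pads swing forward as they close: fully open they stand 13 mm farther back than shut.
Start: joints at [-1.366, 0.377, 0.081, 1.274, 0, 1.46], TCP at [0.178, -0.547, 0.231] pointing down, gripper open.
Joint ranges: [-2.72, 2.72], [-0.84, 1.66], [-1.02, 1.22], [-1.77, 2.12], [-1.37, 1.28], [-3.14, 3.14]. Speed limits (rad/s): [2.57, 2.57, 3.14, 3.14, 3.14, 3.14].

### API

Orientations are given as a rotation vector (axis times angle).
In Python, from station import sense, camera, get_calibration, job_done gives the robot as it stands.
- The arm moves only by the tool move_arm, never from a script. Its argument "rows" is a list that holds one entry, the list of rows, each a list of 7 numbers: the shift along the tool's x, y, z in m, then the turn, a rotation vector about the tool's x, y, z in rad, then the finger opening in m, from 0 to 0.0854. In form: [[[x, y, z, rx, ry, rz, fingers], ...]]. A call has 1 to 20 rows; each row shifts and turns the commanded pose from where the row before left it, along the tool's axes as they then stand; what a row does not reach is not made up. A row lasts 1/10 s, in which the tool goes at most 50 mm and 8.59 degrees, less where a joint would pass 70% of its speed; a pose out of reach is approached as far as the arm can. A call is refused whole if a number of a shift passes 0.05 or a number of a turn 0.15, either way. A call with a gripper value outside its range is refused whole. The fingers move at their own pace and stop on an object; "force" is the grip in N (left out, the last holds). Time passes only in rows, so rows that do not move let the fingers close. It gives the time, the measured TCP pose, the force, the opening and the grip force at its end, in the units of the state.
- sense(): the state, without advancing time (a new reading comes with each control period).
- camera(name): name is "scene" or "top" or "wrist"; returns (picture, depth): 384x512x3 uint8, red, green, blue; 384x512 float32, m along the optical axis (not along the pixel's ray), 0 where there is no reading.
- get_calibration(name): a dict with "intrinsics" (3x3 intrinsics, pixels), "position" and "rotation" of the camera in the world. Camera axes: x right, y down, z forward; pixel columns grow to the right and rows downward; lengths in m; the calibration is good to about 2 mm. A picture is of the moment at which its call begins: read the wrist's pose just before it. get_calibration takes no time and is no camera call; for the wrist camera it gives the pose at the moment of the call.
- job_done(): hands the job in; it is judged then, once.
The state is a dict: "t": time; "joint_positions": joint angles; "dq": joint speeds; "effort": joint torques, N m; "ee_pos": TCP position; "eef_rot": TCP orientation; "wrist_force": force on the tool from outside, world axes, zero at the start; "wrist_torque": the same for the moment, N m; "opening": finger opening in m; "grasp_force": force on a finger pad.
Only numpy, scipy, OpenCV 4.12 (cv2) and the standard library are available. Lean on these libraries where they do the work, as an engineer would, in place of code of your own. Each camera call takes 0.05 s, during which the arm holds its last target. There are 200 camera calls.

### The job

Pull the yellow top drawer well open by its handle, take the freshly varnished picture panel off its sloping stand by its edges only, never touching the picture face with the fingers, and lay it flat across the two wooden ledges inside the drawer, picture up, setting it down rather than dropping it. Then push the drawer fully shut with the panel still lying flat on the ledges. Leave the lower drawer shut and do not shift the other things on the bench.

Things in the scene. Friction and masses are not known exactly. Their poses are not given: they have to be found in the camera images.
- top_drawer (a joint): slide of the yellow top drawer of a plywood drawer unit (260 mm deep, 220 wide, 150 high) on the bench: 0 = shut, grows in m as it is pulled out, stop at 0.17; may start slightly ajar. Inside 178 mm wide, 215 long; side walls 6 mm thick, 49 high; front plate 15 mm thick, 60 high
- top_drawer_handle (a point): middle of the top drawer's handle: a dark wooden round bar, 12 mm thick, 120 long, level, along y. Axes: +x points into the drawer unit (pull to -x), z up. The bar's axis stands 45 mm in front of the yellow front plate, 38 mm below the unit's top; steel stubs 10 mm thick join it to the plate 50 mm either side of the middle. Nothing above it
- drawer_bed (a point): point midway between the tops of the two ledges in the top drawer, at mid length; moves with the drawer; axes as the handle's; 174 mm to +x of the handle bar. The ledges are wooden strips 196 mm long (x), 8 wide, centred 16 mm either side in y; tops 14 mm above the drawer floor, 29 mm below the rim of the side walls
- low_drawer (a joint): slide of the white lower drawer under the yellow one, 0 = shut, m; to be left shut
- stand: fixed wooden drying stand, base 130 x 70 mm, left or right of the drawer unit. Origin: centre of its underside. It carries one rib 24 mm wide and 106 long whose upper face rises at 35 degrees towards the stand's +x (it looks up and to -x); the middle of that face is 72 mm above the origin; a 4 mm lip at its low end holds the panel
- panel: loose plywood panel 90 x 54 x 6 mm, about 30 g, lying on the sloping rib. Origin: centre of its underside; x along the 90 mm length (up the slope), y across, z out of the picture face. The picture (blue with a yellow disc and a green strip) covers the top but for a bare 4 mm rim; the long edges are bare and overhang the rib by 15 mm each side
- brush_jar: loose green jar with three brushes, 72 mm across, 85 mm high, 172 mm with the brushes; origin under its centre; on the side of the bench where the stand is not
- glue: loose white glue bottle, 56 mm across, 150 mm high; origin under its centre
- varnish_tin: loose red tin, 70 mm across and 70 mm high, standing on the drawer unit's top; origin under its centre
- sanding_block: loose cork sanding block 72 x 112 x 28 mm lying near the robot; origin under its centre
- offcut: loose plywood offcut 60 x 160 x 12 mm lying flat; origin under its centre
- saw: loose coping saw lying flat, wooden handle to its -x, frame 190 mm long and 130 mm deep towards its -y; origin on the blade line, on the bench
- clamp: loose bar clamp 180 x 110 mm lying flat, 24 mm high, steel bar, black jaws; origin under the middle of the bar
Things that resemble listed ones, but are neither listed nor needed, are in the scene too. There is more than one size of the panel; the job needs the largest.

How it is judged:
On the way, in this order (a step that is already met when the one before it is completed fails the run):
1. the top drawer is pulled open (more than 90 mm) (value of joint top_drawer above 0.09 m), for 0.2 s.
2. the panel lies flat on the two ledges of the open drawer, picture up, let go and at rest (value of joint top_drawer above 0.05 m and z of panel in the frame of drawer_bed between -0.003 and 0.004 m and x of panel in the frame of drawer_bed between -0.085 and 0.085 m and y of panel in the frame of drawer_bed between -0.03 and 0.03 m and angle between panel's own z axis and vertical below 0.07 rad and contact force between the fingers and panel below 0.05 N and linear speed of panel below 0.02 m/s), for 0.2 s.
At the end, for the whole second after the job is handed in: Both drawers shut (top within 6 mm, lower 10 mm); the panel lies in the top drawer flat across both ledges, picture up (level within 4 degrees, underside within 3 to 4 mm of the ledge tops, centre within 30 mm sideways and 85 mm lengthwise of the drawer bed point), let go, at rest (value of joint top_drawer below 0.006 m and z of panel in the frame of drawer_bed between -0.003 and 0.004 m and x of panel in the frame of drawer_bed between -0.085 and 0.085 m and y of panel in the frame of drawer_bed between -0.03 and 0.03 m and angle between panel's own z axis and vertical below 0.07 rad and contact force between the fingers and panel below 0.05 N and linear speed of panel below 0.02 m/s and value of joint low_drawer below 0.01 m); the robot touches nothing.
It fails at once if a finger touches the picture face of the panel (contact force between the fingers and panel_c1 above 0.3 N).
It fails at once if the panel is dropped: moving faster than 0.5 m/s with no finger on it (contact force between the fingers and panel below 0.05 N and linear speed of panel above 0.5 m/s).
It fails at once if the lower drawer is pulled out more than 20 mm (value of joint low_drawer above 0.02 m).
It fails at once if another thing on the bench is shifted more than 30 mm (distance of any of brush_jar, glue, varnish_tin, sanding_block, offcut, saw, clamp from where it was at the start of the episode above 0.03 m).
It also fails if it takes over 69 s, if anything falls off the work surface, if the arm or the gripper's body presses on something with over 40 N, if the wrist force passes 120 N, or if a joint passes its speed limit or range.

## Working session

There is one attempt and no reset: what is moved stays moved. The work goes in short steps, Python scripts to look and compute and a tool call to move; the robot and the scene stay as the last step left them, time stands still between calls to the robot, and variables do not carry over. Pictures are saved under pics/ and viewed, at most 10 in all, crops included, and the job is handed in when it is done.

Besides the shell and the picture viewer there is one more tool, called by a JSON object that holds its "name" and its "arguments". move_arm: Moves the arm, as the interface text tells. Its arguments: {"type":"object","properties":{"rows":{"type":"array","items":{"type":"array","items":{"type":"array","items":{"type":"number"}}}},"force":{"type":"number"}},"required":["rows"]}

```bash
mkdir -p pics; ls
python3 - <<'E'
from station import *
import cv2,numpy as np
s=sense();print(s)
for n in("scene","top"):
    p,d=camera(n);np.savez(f'{n}.npz',p=p,d=d,**{k:np.array(v) for k,v in get_calibration(n).items()})
    print(n,{k:np.round(v,3).tolist() for k,v in get_calibration(n).items()})
    cv2.imwrite(f'pics/{n}.png',cv2.resize(p[...,::-1],(768,576)))
E
```

```text
pics
{'t': 0.0, 'joint_positions': array([-1.36631174e+00,  3.78086971e-01,  7.96666746e-02,  1.27438908e+00,
        8.44725108e-06,  1.46049371e+00]), 'dq': array([-3.16843968e-04, -1.63613586e-04,  8.72803785e-04,  1.73279474e-03,
        7.96600275e-05,  8.52577175e-04]), 'effort': array([ 1.88216563e-04, -4.63604879e+01,  2.69875717e+01,  2.09205406e-02,
        9.79985066e-05,  1.71877168e-06]), 'ee_pos': array([ 0.1779058 , -0.54612074,  0.230363  ]), 'eef_rot': array([-3.10077362e+00, -4.92112289e-01,  1.35510143e-04]), 'wrist_force': array([-0.1556441 ,  1.28350933, -0.48989221]), 'wrist_torque': array([-0.0564058 , -0.00371749, -0.00637161]), 'grasp_force': 0.0, 'opening': 0.08529286648410699}
scene {'intrinsics': [[359.459, 0.0, 253.841], [0.0, 359.459, 190.942], [0.0, 0.0, 1.0]], 'position': [1.348, -0.056, 0.834], 'rotation': [-1.752, -1.621, 0.774]}
top {'intrinsics': [[358.489, 0.0, 257.618], [0.0, 358.489, 189.729], [0.0, 0.0, 1.0]], 'position': [0.336, -0.03, 1.06], 'rotation': [-2.126, 2.138, -0.153]}
```

View pics/scene.png

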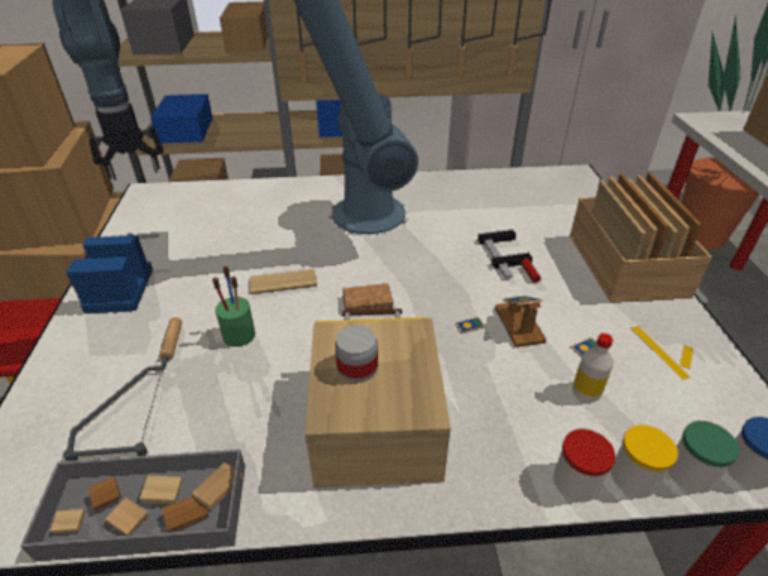

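View pics/top.png

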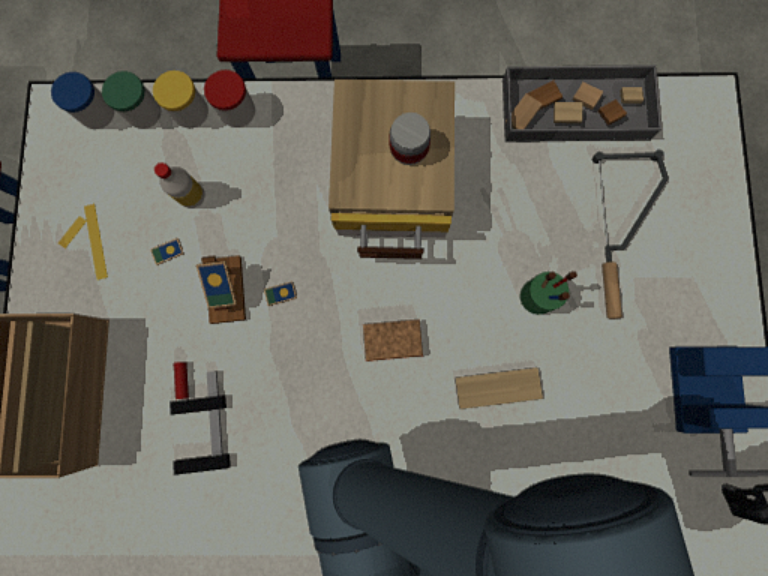

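Scene view: drawer unit at (375,400) with the red tin on top, brush jar at (235,320), stand at (521,318). Top view: handle at (391,252), sanding block at (393,340), offcut at (499,388), glue at (180,187), clamp at (205,420).
Panel candidates in the top view (768 px): (215,285) on the stand, (168,250) and (281,293) flat on the bench. The one on the stand is the largest and lies on the sloping rib, so it fits; I'll measure it and confirm it in a crop.

```bash
cat > h.py <<'E'
import numpy as np,cv2
from scipy.spatial.transform import Rotation as R
def cloud(f):
    z=np.load(f);d=z['d'];K=z['intrinsics'];v,u=np.indices(d.shape)
    c=np.stack([(u-K[0,2])/K[0,0]*d,(v-K[1,2])/K[1,1]*d,d],-1)
    rot=z['rotation'];M=R.from_rotvec(rot).as_matrix() if rot.size==3 else rot
    P=c@M.T+z['position'];P[d==0]=np.nan
    return z['p'],P
E
python3 - <<'E'
from h import *
p,P=cloud('top.npz')
hsv=cv2.cvtColor(p,cv2.COLOR_RGB2HSV)
def st(n,m):
    q=P[m&np.isfinite(P[...,2])];print(n,len(q),'min',np.round(np.percentile(q,2,axis=0),3),'max',np.round(np.percentile(q,98,axis=0),3),'med',np.round(np.median(q,0),3))
    return q
box=lambda u0,u1,v0,v1:(lambda m:(m.__setitem__((slice(int(v0/1.5),int(v1/1.5)),slice(int(u0/1.5),int(u1/1.5))),True),m)[1])(np.zeros(p.shape[:2],bool))
Z=P[...,2]
st('bench',box(280,330,300,420)&(Z<.05))
q=st('unit top',box(320,460,75,235)&(Z>.14)&(Z<.16));print(cv2.minAreaRect(q[:,:2].astype(np.float32)))
q=st('handle',box(350,430,244,262)&(Z>.08)&(Z<.15));print(cv2.minAreaRect(q[:,:2].astype(np.float32)))
q=st('yellow',box(320,460,205,235)&(hsv[...,0]>20)&(hsv[...,0]<32)&(hsv[...,1]>200)&(Z>.1))
print(cv2.minAreaRect(q[:,:2].astype(np.float32)))
m=box(192,246,250,330)&(Z>.035)
q=st('panel',m)
# plane fit robust
for i in range(5):
    c=q.mean(0);n=np.linalg.svd(q-c)[2][2];n*=np.sign(n[2]);r=(q-c)@n;q=q[abs(r)<(.02,.01,.006,.004,.004)[i]]
print('n',n,'tilt',np.degrees(np.arccos(n[2])),len(q),r.std())
x=np.array([0,0,1.])-n*n[2];x/=np.linalg.norm(x);y=np.cross(n,x)
uv=np.stack([(q-c)@x,(q-c)@y],1).astype(np.float32)
print('xaxis',x,'c',c);r=cv2.minAreaRect(uv);print(r);print('center',c+x*r[0][0]+y*r[0][1])
q=st('stand base',box(195,250,245,330)&(Z>.006)&(Z<.03));print(cv2.minAreaRect(q[:,:2].astype(np.float32)))
cr=p[150:230,90:220][...,::-1]
cv2.imwrite('pics/crop.png',cv2.resize(cr,None,fx=6,fy=6,interpolation=cv2.INTER_CUBIC))
E
```

```text
bench 2710 min [ 0.249  0.1   -0.004] max [0.473 0.196 0.004] med [0.358 0.148 0.   ]
unit top 6420 min [ 0.617 -0.134  0.146] max [0.856 0.078 0.154] med [ 0.725 -0.016  0.15 ]
((0.7292834520339966, -0.02744188904762268), (0.2200448215007782, 0.2652328312397003), 88.18896484375)
handle 211 min [ 0.546 -0.077  0.112] max [0.563 0.034 0.12 ] med [ 0.552 -0.017  0.117]
((0.5548452734947205, -0.02128167450428009), (0.1161346435546875, 0.017338210716843605), 89.41950988769531)
yellow 32 min [ 0.594 -0.126  0.101] max [0.6   0.074 0.132] med [ 0.597 -0.041  0.118]
((0.5971012115478516, -0.02473476529121399), (0.2054261416196823, 0.0017722796183079481), 88.21099853515625)
panel 655 min [0.457 0.276 0.047] max [0.541 0.33  0.103] med [0.499 0.303 0.079]
n [-0.56365408 -0.07310272  0.82276976] tilt 34.636973895486015 582 0.0017193799312767545
xaxis [0.8159361  0.10582226 0.56837481] c [0.49604035 0.30212434 0.07699057]
((0.000344153493642807, 0.0005360301584005356), (0.055150605738162994, 0.10758332908153534), 89.510986328125)
center [0.49625221 0.30269234 0.07718618]
stand base 515 min [0.433 0.268 0.007] max [0.562 0.333 0.019] med [0.477 0.289 0.014]
((0.4974749982357025, 0.3054749369621277), (0.09565241634845734, 0.13870617747306824), 86.11724853515625)
```

View pics/crop.png

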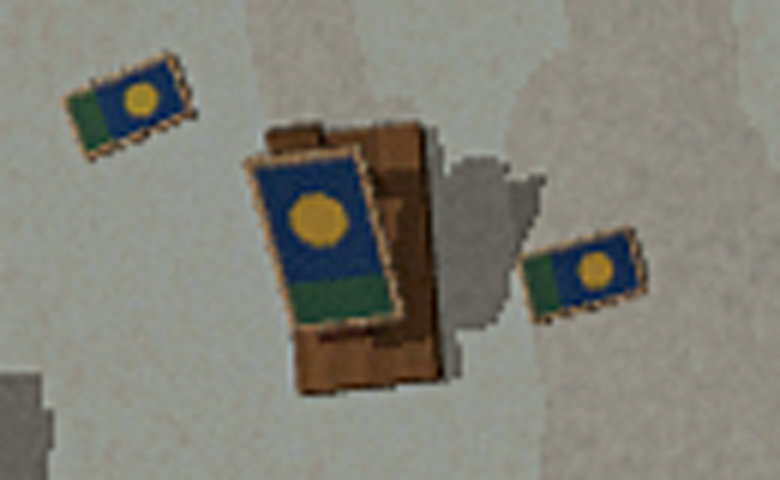

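The crop confirms it: the panel on the stand at crop (325,235) is clearly the largest. The two at (130,105) and (580,275) are small lookalikes on the bench. I'll refine the panel centre from the picture colours and work out the first moves.

```bash
cat >> h.py <<'E'
def step(p0,R0,p1,R1,N):
    """one tool-frame row that, repeated N times, goes p0,R0 -> p1,R1 (screw)"""
    from scipy.linalg import fractional_matrix_power as fm
    A=np.eye(4);A[:3,:3]=R0.T@R1;A[:3,3]=R0.T@(np.asarray(p1)-p0)
    w=R.from_matrix(A[:3,:3]).as_rotvec();B=np.real(fm(A,1/N)) if np.linalg.norm(w)>1e-4 else None
    if B is None: return np.round(np.r_[A[:3,3]/N,w/N],4).tolist()
    return np.round(np.r_[B[:3,3],w/N],4).tolist()
def frame(xa,za):
    xa=xa-za*(xa@za);xa/=np.linalg.norm(xa);return np.stack([xa,np.cross(za,xa),za],1)
def down(h): h=np.radians(h);return frame(np.array([np.cos(h),np.sin(h),0]),np.array([0,0,-1.]))
def now():
    from station import sense
    s=sense();return s,np.array(s['ee_pos']),R.from_rotvec(s['eef_rot']).as_matrix()
E
python3 - <<'E'
from h import *
p,P=cloud('top.npz');hsv=cv2.cvtColor(p,cv2.COLOR_RGB2HSV)
H,S,V=[hsv[...,i].astype(int) for i in range(3)]
m=np.zeros(p.shape[:2],bool);m[165:212,125:165]=True
m&=(P[...,2]>.035)&(S>110)&(H>35)
m=cv2.morphologyEx(m.astype(np.uint8),cv2.MORPH_CLOSE,np.ones((9,9)))>0
q=P[m];c=q.mean(0);n=np.linalg.svd(q-c)[2][2];n*=np.sign(n[2])
print(len(q),'n',n,np.degrees(np.arccos(n[2])),'std',((q-c)@n).std())
x=np.array([0,0,1.])-n*n[2];x/=np.linalg.norm(x);y=np.cross(n,x)
r=cv2.minAreaRect(np.stack([(q-c)@x,(q-c)@y],1).astype(np.float32));print('x',x,'yaw',np.degrees(np.arctan2(x[1],x[0])),r)
print('face centre',c+x*r[0][0]+y*r[0][1],'centroid',c)
s,p0,R0=now()
p1=p0+[0,0,.09];print('tool x heading',np.degrees(np.arctan2(R0[1,0],R0[0,0])))
print('arc',step(p1,R0,[.5545,-.0215,p1[2]],down(88.2),16))
E
```

```text
Traceback (most recent call last):
numpy.linalg.LinAlgError: SVD did not converge
```

```bash
cat > panel.py <<'E'
from h import *
p,P=cloud('top.npz');hsv=cv2.cvtColor(p,cv2.COLOR_RGB2HSV)
H,S,V=[hsv[...,i].astype(int) for i in range(3)]
m=np.zeros(p.shape[:2],bool);m[165:212,125:165]=True
m&=(P[...,2]>.035)&(S>110)&(H>35)
m=cv2.morphologyEx(m.astype(np.uint8),cv2.MORPH_CLOSE,np.ones((9,9)))>0
q=P[m];q=q[np.isfinite(q).all(1)];c=q.mean(0)
n=np.linalg.svd(q-c)[2][2];n*=np.sign(n[2])
print(len(q),'n',n,np.degrees(np.arccos(n[2])),'std',((q-c)@n).std())
x=np.array([0,0,1.])-n*n[2];x/=np.linalg.norm(x);y=np.cross(n,x)
r=cv2.minAreaRect(np.stack([(q-c)@x,(q-c)@y],1).astype(np.float32));print('x',x,'yaw',np.degrees(np.arctan2(x[1],x[0])),r)
print('face centre',c+x*r[0][0]+y*r[0][1],'centroid',c)
E
python3 panel.py
python3 - <<'E'
from h import *
s,p0,R0=now()
p1=p0+[0,0,.09];print('tool x heading',np.degrees(np.arctan2(R0[1,0],R0[0,0])))
print('arc',step(p1,R0,[.5545,-.0215,p1[2]],down(88.2),16))
E
```

```text
405 n [-0.56721719 -0.07244525  0.82037573] 34.87757624358861 std 0.001752588753144824
x [0.8137653  0.10393449 0.57182485] yaw 7.278438039360952 ((-0.0009212642908096313, 0.0007040798664093018), (0.08194714784622192, 0.04412354901432991), 0.22144371271133423)
face centre [0.49481535 0.30274609 0.07688426] centroid [0.49565425 0.30214343 0.07741106]
tool x heading 18.036271919240217
arc [0.0429, -0.0026, 0.0, -0.0001, -0.0001, -0.0765]
```

{"name": "move_arm", "arguments": {"rows": [[[0,0,-0.045,0,0,0,0.085],[0,0,-0.045,0,0,0,0.085],[0.043,-0.0026,0,0,0,-0.0765,0.04],[0.043,-0.0026,0,0,0,-0.0765,0.04],[0.043,-0.0026,0,0,0,-0.0765,0.04],[0.043,-0.0026,0,0,0,-0.0765,0.04],[0.043,-0.0026,0,0,0,-0.0765,0.04],[0.043,-0.0026,0,0,0,-0.0765,0.04],[0.043,-0.0026,0,0,0,-0.0765,0.04],[0.043,-0.0026,0,0,0,-0.0765,0.04],[0.043,-0.0026,0,0,0,-0.0765,0.04],[0.043,-0.0026,0,0,0,-0.0765,0.04],[0.043,-0.0026,0,0,0,-0.0765,0.04],[0.043,-0.0026,0,0,0,-0.0765,0.04],[0.043,-0.0026,0,0,0,-0.0765,0.04],[0.043,-0.0026,0,0,0,-0.0765,0.04],[0.043,-0.0026,0,0,0,-0.0765,0.04],[0.043,-0.0026,0,0,0,-0.0765,0.04]]]}}

```text
t: 1.9
ee_pos: [0.5551, -0.0189, 0.3206]
eef_rot: [-2.253, -2.189, 0.001]
wrist_force: [0.3, -0.2, -0.4]
opening: 0.0399
grasp_force: 0.0
```

{"name": "move_arm", "arguments": {"rows": [[[0,0,0.03,0,0,0,0.03],[0,0,0.03,0,0,0,0.03],[0,0,0.03,0,0,0,0.03],[0,0,0.03,0,0,0,0.03],[0,0,0.03,0,0,0,0.03],[0,0,0.03,0,0,0,0.03],[0,0,0.03,0,0,0,0.03],[0,0,0.016,0,0,0,0.03],[0,0,0,0,0,0,0.03],[0,0,0,0,0,0,0],[0,0,0,0,0,0,0],[0,0,0,0,0,0,0],[0,0,0,0,0,0,0]]], "force": 50}}

```text
t: 3.2
ee_pos: [0.5545, -0.0207, 0.0951]
eef_rot: [-2.256, -2.185, 0.001]
wrist_force: [0.2, 0.6, -3.6]
opening: 0.0102
grasp_force: 48.7
```

{"name": "move_arm", "arguments": {"rows": [[[0,-0.006,0,0,0,0,0],[0,-0.012,0,0,0,0,0],[0,-0.012,0,0,0,0,0],[0,-0.012,0,0,0,0,0],[0,-0.012,0,0,0,0,0],[0,-0.012,0,0,0,0,0],[0,-0.012,0,0,0,0,0],[0,-0.012,0,0,0,0,0],[0,-0.012,0,0,0,0,0],[0,-0.012,0,0,0,0,0],[0,-0.012,0,0,0,0,0],[0,-0.012,0,0,0,0,0],[0,-0.012,0,0,0,0,0],[0,-0.006,0,0,0,0,0],[0,-0.003,0,0,0,0,0],[0,0,0,0,0,0,0],[0,0,0,0,0,0,0]]]}}

```text
t: 4.9
ee_pos: [0.3957, -0.0158, 0.0951]
eef_rot: [-2.256, -2.185, 0.002]
wrist_force: [-0.5, -1.3, -8.1]
opening: 0.0106
grasp_force: 49.0
```

Run:
```python
from h import *
s,p0,R0=now();print(s['joint_positions'])
p1=p0+[0,0,.15]
n=np.array([-.5672,-.0724,.8204]);n/=np.linalg.norm(n)
px=np.array([.8138,.1039,.5718]);F=np.array([.4948,.3027,.0769])
Rg=frame(-px,-n)
print(step(p1,R0,F+.10*n,Rg,20),F+.1*n,R.from_matrix(Rg).as_rotvec())
```

```text
[-1.99914311e-01  1.24873498e-01 -6.29745174e-01  8.17215279e-01
 -5.67524686e-04  1.40303228e+00]
[0.012, 0.0132, 0.0023, -0.0263, -0.0224, -0.0835] [0.43808039 0.29546005 0.15893944] [-0.16075481  2.52855375  0.05047617]
```

{"name": "move_arm", "arguments": {"rows": [[[0,0,0,0,0,0,0.035],[0,0,0,0,0,0,0.035],[0,0,0,0,0,0,0.035],[0,0,-0.03,0,0,0,0.035],[0,0,-0.03,0,0,0,0.035],[0,0,-0.03,0,0,0,0.035],[0,0,-0.03,0,0,0,0.085],[0,0,-0.03,0,0,0,0.085]]]}}

```text
t: 5.7
ee_pos: [0.3967, -0.0156, 0.2472]
eef_rot: [2.256, 2.185, 0.002]
wrist_force: [0.5, 0.4, -0.1]
opening: 0.0632
grasp_force: 0.0
```

{"name": "move_arm", "arguments": {"rows": [[[0.012,0.0132,0.0023,-0.0263,-0.0224,-0.0835,0.085],[0.012,0.0132,0.0023,-0.0263,-0.0224,-0.0835,0.085],[0.012,0.0132,0.0023,-0.0263,-0.0224,-0.0835,0.085],[0.012,0.0132,0.0023,-0.0263,-0.0224,-0.0835,0.085],[0.012,0.0132,0.0023,-0.0263,-0.0224,-0.0835,0.085],[0.012,0.0132,0.0023,-0.0263,-0.0224,-0.0835,0.085],[0.012,0.0132,0.0023,-0.0263,-0.0224,-0.0835,0.085],[0.012,0.0132,0.0023,-0.0263,-0.0224,-0.0835,0.085],[0.012,0.0132,0.0023,-0.0263,-0.0224,-0.0835,0.085],[0.012,0.0132,0.0023,-0.0263,-0.0224,-0.0835,0.085],[0.012,0.0132,0.0023,-0.0263,-0.0224,-0.0835,0.085],[0.012,0.0132,0.0023,-0.0263,-0.0224,-0.0835,0.085],[0.012,0.0132,0.0023,-0.0263,-0.0224,-0.0835,0.085],[0.012,0.0132,0.0023,-0.0263,-0.0224,-0.0835,0.085],[0.012,0.0132,0.0023,-0.0263,-0.0224,-0.0835,0.085],[0.012,0.0132,0.0023,-0.0263,-0.0224,-0.0835,0.085],[0.012,0.0132,0.0023,-0.0263,-0.0224,-0.0835,0.085],[0.012,0.0132,0.0023,-0.0263,-0.0224,-0.0835,0.085],[0.012,0.0132,0.0023,-0.0263,-0.0224,-0.0835,0.085],[0.012,0.0132,0.0023,-0.0263,-0.0224,-0.0835,0.085]]]}}

```text
t: 7.7
ee_pos: [0.4382, 0.2964, 0.1604]
eef_rot: [-0.166, 2.525, 0.053]
wrist_force: [0.3, -0.2, 0.6]
opening: 0.0851
grasp_force: 0.0
```

Run:
```python
from h import *
from station import *
s,p0,R0=now()
n=np.array([-.5672,-.0724,.8204]);n/=np.linalg.norm(n)
px=np.array([.8138,.1039,.5718]);F=np.array([.4948,.3027,.0769]);Rg=frame(-px,-n)
print(p0,'corr row',step(p0,R0,F+.1*n,Rg,1),s['joint_positions'])
p,d=camera('wrist');np.savez('wrist.npz',p=p,d=d,**{k:np.array(v) for k,v in get_calibration('wrist').items()})
cv2.imwrite('pics/w1.png',p[...,::-1])
p,P=cloud('wrist.npz');hsv=cv2.cvtColor(p,cv2.COLOR_RGB2HSV);H,S=hsv[...,0].astype(int),hsv[...,1]
# points in panel plane band near F
Q=(P-F);a=Q@px;b=Q@np.cross(n,px);h=Q@n
m=(abs(h)<.006)&(abs(a)<.07)&(abs(b)<.045)&(S>110)&(H>35)
m=cv2.morphologyEx(m.astype(np.uint8),cv2.MORPH_CLOSE,np.ones((25,25)))>0
m&=np.isfinite(h)
print(m.sum(),cv2.minAreaRect(np.stack([a[m],b[m]],1).astype(np.float32)),'h',np.median(h[m]),
 'slope',np.linalg.lstsq(np.c_[a[m],b[m],np.ones(m.sum())],h[m],rcond=None)[0])
```

```text
[0.43815704 0.29638271 0.16035476] corr row [0.001, -0.0009, 0.001, 0.0028, 0.0037, 0.0032] [ 0.63907635 -0.03863298 -0.83995006  0.2187893  -0.28296935  0.42752127]
1976 ((0.004613738507032394, 0.0008989796042442322), (0.041660647839307785, 0.05705146864056587), 89.45115661621094) h -0.00014842940205730823 slope [-0.00121327 -0.0074252  -0.00011463]
```

View pics/w1.png

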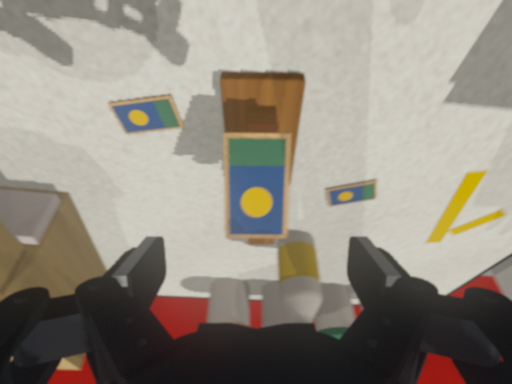

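The wrist view shows the panel at (257,187), square and centred between the open fingers, with plane offset about 0 and sideways error under 1 mm. I'll go straight in along the normal and grip the long edges gently.

{"name": "move_arm", "arguments": {"rows": [[[0.001,0,0.001,0.003,0.004,0.003,0.085],[0,0,0.02,0,0,0,0.085],[0,0,0.02,0,0,0,0.085],[0,0,0.02,0,0,0,0.085],[0,0,0.02,0,0,0,0.085],[0,0,0.02,0,0,0,0.08],[0,0,0.02,0,0,0,0.075],[0,0,0,0,0,0,0.07],[0,0,0,0,0,0,0.06],[0,0,0,0,0,0,0.05],[0,0,0,0,0,0,0.045],[0,0,0,0,0,0,0.045],[0,0,0,0,0,0,0.045]]], "force": 25}}

```text
t: 9.05
ee_pos: [0.5061, 0.3036, 0.0607]
eef_rot: [-0.156, 2.53, 0.049]
wrist_force: [-2.0, -0.6, 3.9]
opening: 0.0533
grasp_force: 26.6
```

{"name": "move_arm", "arguments": {"rows": [[[0,0,-0.005,0,0,0,0.045],[0,0,-0.01,0,0,0,0.045],[0,0,-0.015,0,0,0,0.045],[0,0,-0.02,0,0,0,0.045],[0,0,-0.02,0,0,0,0.045],[0,0,-0.02,0,0,0,0.045],[0,0,-0.02,0,0,0,0.045],[0,0,-0.01,0,0,0,0.045],[0,0,0,0,0,0,0.045]]]}}

```text
t: 9.95
ee_pos: [0.4375, 0.2954, 0.1596]
eef_rot: [-0.157, 2.53, 0.05]
wrist_force: [1.0, -0.2, -1.3]
opening: 0.0533
grasp_force: 26.6
```

Run:
```python
from h import *
from station import *
s,p0,R0=now();print(p0,s['opening'],s['joint_positions'])
p,d=camera('top');np.savez('top2.npz',p=p,d=d,**{k:np.array(v) for k,v in get_calibration('top').items()})
p,P=cloud('top2.npz');Z=P[...,2]
q=P[(P[...,0]>.37)&(P[...,0]<.62)&(abs(P[...,1]+.02)<.14)&(Z>.07)&(Z<.15)]
print('bar',np.median(q[(q[:,0]<.42)&(q[:,2]>.1)],0))
# profiles across y in the drawer interior
m=(P[...,0]>.46)&(P[...,0]<.59)&(abs(P[...,1]+.02)<.13)
q=P[m&np.isfinite(Z)];yy=q[:,1]-(-.018)+(q[:,0]-.53)*np.tan(np.radians(1.8))
for b in np.arange(-.11,.111,.006):
    k=abs(yy-b)<.003
    if k.sum()>5: print(round(b,3),k.sum(),np.round(np.percentile(q[k,2],[20,50,80]),3))
cv2.imwrite('pics/t2.png',cv2.resize(p[80:260,120:360,::-1],None,fx=3.2,fy=3.2,interpolation=cv2.INTER_CUBIC))
```

```text
[0.4374614  0.2953977  0.15963432] 0.05328841015851558 [ 0.63951352 -0.03682284 -0.8365381   0.22662801 -0.28500191  0.43561318]
bar [ 0.39833185 -0.02063975  0.11669147]
-0.11 40 [-0.001  0.     0.002]
-0.098 71 [0.127 0.128 0.13 ]
-0.092 162 [0.086 0.099 0.127]
-0.086 88 [0.084 0.085 0.086]
-0.08 96 [0.084 0.085 0.087]
-0.074 99 [0.084 0.086 0.086]
-0.068 100 [0.084 0.086 0.087]
-0.062 96 [0.084 0.085 0.087]
-0.056 96 [0.084 0.086 0.087]
-0.05 93 [0.084 0.085 0.087]
-0.044 95 [0.084 0.085 0.087]
-0.038 99 [0.084 0.085 0.087]
-0.032 95 [0.084 0.085 0.087]
-0.026 94 [0.084 0.085 0.087]
-0.02 99 [0.098 0.099 0.101]
-0.014 99 [0.085 0.087 0.098]
-0.008 94 [0.084 0.086 0.087]
-0.002 93 [0.084 0.085 0.087]
0.004 95 [0.084 0.086 0.087]
0.01 103 [0.086 0.098 0.1  ]
0.016 93 [0.087 0.098 0.1  ]
0.022 99 [0.084 0.085 0.087]
0.028 94 [0.083 0.085 0.086]
0.034 94 [0.084 0.086 0.087]
0.04 93 [0.084 0.086 0.087]
0.046 96 [0.084 0.086 0.087]
0.052 96 [0.084 0.086 0.087]
0.058 98 [0.084 0.085 0.087]
0.064 94 [0.084 0.086 0.087]
0.07 96 [0.084 0.086 0.087]
0.076 92 [0.084 0.086 0.087]
0.082 92 [0.084 0.086 0.087]
0.088 182 [0.1   0.126 0.128]
0.094 14 [0.126 0.128 0.129]
0.106 24 [-0.001  0.     0.002]
```

View pics/t2.png

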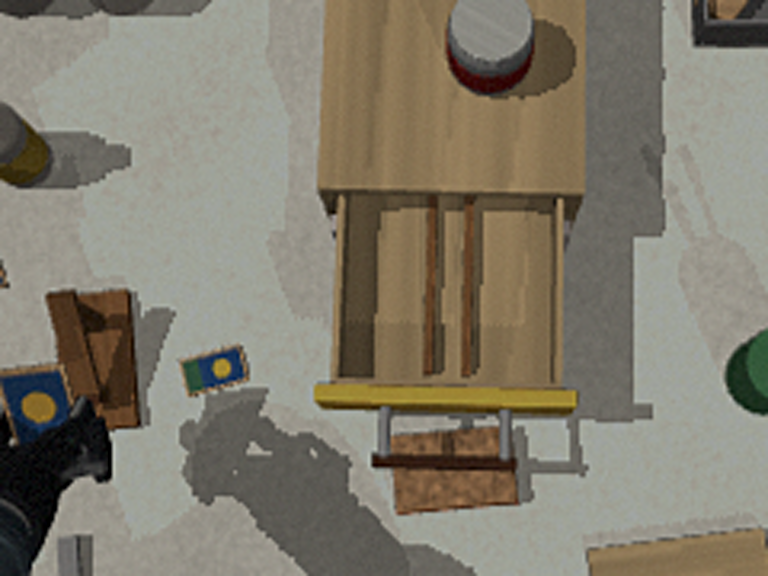

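The panel is in the hand at (40,405) of this crop and the small lookalike at (215,370) hasn't moved. The drawer is open, with ledges at (431,285) and (469,285), tops at z 0.099, floor at 0.085 and rim at 0.128, which agrees with the sizes given.

Run:
```python
from h import *
s,p0,R0=now()
print(step(p0,R0,[.535,-.021,.25],down(178.2),18))
```

```text
[-0.006, -0.0178, -0.0036, 0.0026, 0.0337, 0.0083]
```

{"name": "move_arm", "arguments": {"rows": [[[-0.006,-0.0178,-0.0036,0.0026,0.0337,0.0083,0.045],[-0.006,-0.0178,-0.0036,0.0026,0.0337,0.0083,0.045],[-0.006,-0.0178,-0.0036,0.0026,0.0337,0.0083,0.045],[-0.006,-0.0178,-0.0036,0.0026,0.0337,0.0083,0.045],[-0.006,-0.0178,-0.0036,0.0026,0.0337,0.0083,0.045],[-0.006,-0.0178,-0.0036,0.0026,0.0337,0.0083,0.045],[-0.006,-0.0178,-0.0036,0.0026,0.0337,0.0083,0.045],[-0.006,-0.0178,-0.0036,0.0026,0.0337,0.0083,0.045],[-0.006,-0.0178,-0.0036,0.0026,0.0337,0.0083,0.045],[-0.006,-0.0178,-0.0036,0.0026,0.0337,0.0083,0.045],[-0.006,-0.0178,-0.0036,0.0026,0.0337,0.0083,0.045],[-0.006,-0.0178,-0.0036,0.0026,0.0337,0.0083,0.045],[-0.006,-0.0178,-0.0036,0.0026,0.0337,0.0083,0.045],[-0.006,-0.0178,-0.0036,0.0026,0.0337,0.0083,0.045],[-0.006,-0.0178,-0.0036,0.0026,0.0337,0.0083,0.045],[-0.006,-0.0178,-0.0036,0.0026,0.0337,0.0083,0.045],[-0.006,-0.0178,-0.0036,0.0026,0.0337,0.0083,0.045],[-0.006,-0.0178,-0.0036,0.0026,0.0337,0.0083,0.045],[0,0,0,0,0,0,0.045]]]}}

```text
t: 11.9
ee_pos: [0.5363, -0.0243, 0.2483]
eef_rot: [-0.054, -3.138, 0.002]
wrist_force: [0.3, 0.2, -0.1]
opening: 0.0535
grasp_force: 26.7
```

Run:
```python
from h import *
from station import *
s,p0,R0=now();print(p0,s['opening'],s['grasp_force'],R0[:,2])
print(step(p0,R0,[.535,-.021,.25],down(178.2),1))
p,d=camera('scene');np.savez('s2.npz',p=p,d=d,**{k:np.array(v) for k,v in get_calibration('scene').items()})
p,P=cloud('s2.npz');hsv=cv2.cvtColor(p,cv2.COLOR_RGB2HSV);H,S=hsv[...,0].astype(int),hsv[...,1]
m=(abs(P[...,0]-.535)<.06)&(abs(P[...,1]+.02)<.05)&(P[...,2]>.245)&(P[...,2]<.29)&(S>70)
q=P[m];print(len(q),np.round(np.percentile(q,[5,50,95],axis=0),3))
q=q[q[:,2]>np.median(q[:,2])-.004]
print(np.linalg.lstsq(np.c_[q[:,0]-.535,q[:,1]+.02,np.ones(len(q))],q[:,2],rcond=None)[0])
cv2.imwrite('pics/s2.png',cv2.resize(p[60:300,140:390,::-1],None,fx=2.4,fy=2.4,interpolation=cv2.INTER_CUBIC))
```

```text
[ 0.53628246 -0.0243063   0.2483087 ] 0.05352118280932873 26.652143597602844 [-0.00328193 -0.001185   -0.99999391]
[0.0014, 0.0033, -0.0017, -0.0013, -0.0032, -0.0029]
316 [[ 0.503 -0.048  0.268]
 [ 0.543 -0.023  0.27 ]
 [ 0.578  0.001  0.272]]
[-0.009912    0.00661185  0.27030274]
```

View pics/s2.png

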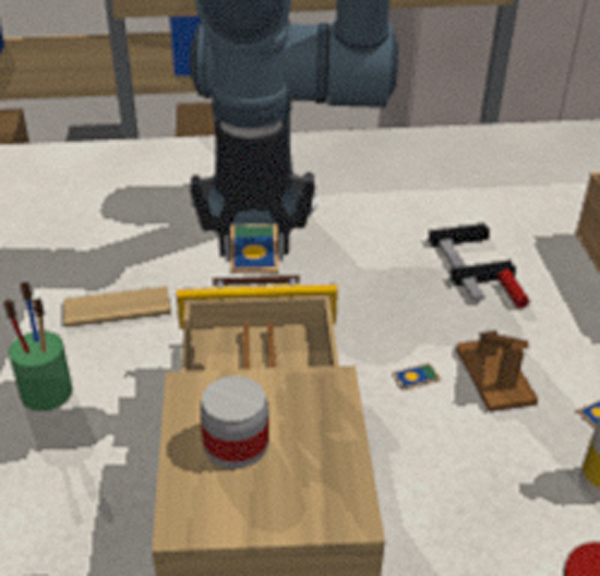

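The panel is held level at (253,248) with the picture up, directly above the open drawer. I'll lower it, then creep the last millimetres.

{"name": "move_arm", "arguments": {"rows": [[[0.0014,0.003,0,-0.001,-0.003,-0.003,0.045],[0,0,0.02,0,0,0,0.045],[0,0,0.02,0,0,0,0.045],[0,0,0.02,0,0,0,0.045],[0,0,0.02,0,0,0,0.045],[0,0,0.02,0,0,0,0.045],[0,0,0.02,0,0,0,0.045],[0,0,0.02,0,0,0,0.045],[0,0,0.01,0,0,0,0.045],[0,0,0.004,0,0,0,0.045],[0,0,0,0,0,0,0.045],[0,0,0,0,0,0,0.045]]]}}

```text
t: 13.15
ee_pos: [0.5342, -0.0189, 0.0968]
eef_rot: [0.044, 3.138, 0.0]
wrist_force: [-0.8, 0.1, 0.0]
opening: 0.0536
grasp_force: 26.6
```

{"name": "move_arm", "arguments": {"rows": [[[0,0,0.002,0,0,0,0.045],[0,0,0.001,0,0,0,0.045],[0,0,0.001,0,0,0,0.045],[0,0,0,0,0,0,0.045],[0,0,0,0,0,0,0.045]]]}}

```text
t: 13.65
ee_pos: [0.5336, -0.0191, 0.0919]
eef_rot: [0.044, 3.14, 0.0]
wrist_force: [0.0, -0.1, -1.0]
opening: 0.0535
grasp_force: 26.6
```

{"name": "move_arm", "arguments": {"rows": [[[0,0,0.002,0,0,0,0.045],[0,0,0.001,0,0,0,0.045],[0,0,0.001,0,0,0,0.045],[0,0,0,0,0,0,0.045],[0,0,0,0,0,0,0.045]]]}}

```text
t: 14.15
ee_pos: [0.5336, -0.019, 0.0878]
eef_rot: [0.044, 3.14, 0.0]
wrist_force: [0.8, 0.4, -0.5]
opening: 0.0534
grasp_force: 26.6
```

{"name": "move_arm", "arguments": {"rows": [[[0,0,0.001,0,0,0,0.045],[0,0,0.001,0,0,0,0.045],[0,0,0,0,0,0,0.045],[0,0,0,0,0,0,0.045]]]}}

```text
t: 14.55
ee_pos: [0.5336, -0.019, 0.0859]
eef_rot: [0.044, 3.14, 0.0]
wrist_force: [-0.2, 0.4, -0.8]
opening: 0.0531
grasp_force: 26.7
```

{"name": "move_arm", "arguments": {"rows": [[[0,0,0.001,0,0,0,0.045],[0,0,0,0,0,0,0.045],[0,0,0,0,0,0,0.045]]]}}

```text
t: 14.85
ee_pos: [0.5341, -0.0191, 0.0854]
eef_rot: [0.044, 3.139, 0.0]
wrist_force: [0.0, 0.1, 4.0]
opening: 0.0532
grasp_force: 27.0
```

{"name": "move_arm", "arguments": {"rows": [[[0,0,0.001,0,0,0,0.045],[0,0,0,0,0,0,0.045],[0,0,0,0,0,0,0.045]]]}}

```text
t: 15.15
ee_pos: [0.5352, -0.0191, 0.0854]
eef_rot: [0.044, 3.136, 0.0]
wrist_force: [-0.6, -0.2, 8.8]
opening: 0.0533
grasp_force: 27.4
```

Contact with the ledges: the force rises while z stays put. I'll ease off and release slowly.

{"name": "move_arm", "arguments": {"rows": [[[0,0,-0.0015,0,0,0,0.045],[0,0,0,0,0,0,0.045],[0,0,0,0,0,0,0.056],[0,0,0,0,0,0,0.06],[0,0,0,0,0,0,0.066],[0,0,0,0,0,0,0.072],[0,0,0,0,0,0,0.078],[0,0,0,0,0,0,0.078],[0,0,0,0,0,0,0.078],[0,0,-0.01,0,0,0,0.078],[0,0,-0.02,0,0,0,0.078],[0,0,-0.03,0,0,0,0.078],[0,0,-0.04,0,0,0,0.078],[0,0,-0.04,0,0,0,0.06],[0,0,-0.03,0,0,0,0.04],[0,0,0,0,0,0,0.04]]]}}

```text
t: 16.75
ee_pos: [0.5362, -0.0195, 0.2613]
eef_rot: [0.044, 3.13, -0.002]
wrist_force: [0.2, 0.3, -0.6]
opening: 0.0402
grasp_force: 0.0
```

Run:
```python
from h import *
from station import *
s,p0,R0=now();print(p0,s['joint_positions'])
for n in('wrist',):
    p,d=camera(n);np.savez('w2.npz',p=p,d=d,**{k:np.array(v) for k,v in get_calibration(n).items()})
    cv2.imwrite('pics/w2.png',p[...,::-1])
    p,P=cloud('w2.npz');hsv=cv2.cvtColor(p,cv2.COLOR_RGB2HSV);H,S=hsv[...,0].astype(int),hsv[...,1]
    m=(abs(P[...,0]-.535)<.065)&(abs(P[...,1]+.02)<.04)&(P[...,2]>.102)&(P[...,2]<.112)
    q=P[m];print(m.sum(),np.round(np.percentile(q,[1,50,99],axis=0),4),cv2.minAreaRect(q[:,:2].astype(np.float32)))
    print(np.linalg.lstsq(np.c_[q[:,0]-.535,q[:,1]+.02,np.ones(len(q))],q[:,2],rcond=None)[0])
# next: handle push pose
print(step(p0,R0,[.39,-.016,.25],down(88.2),14))
```

```text
[ 0.53616067 -0.01945497  0.2613077 ] [-1.54714077e-01  2.81447508e-01  2.24979540e-02  1.30051740e+00
  3.16958636e-04 -1.26531258e-01]
3880 [[ 0.4877 -0.0448  0.102 ]
 [ 0.5275 -0.0192  0.103 ]
 [ 0.5739  0.0069  0.1048]] ((0.5311377644538879, -0.019156720489263535), (0.053627338260412216, 0.08903045952320099), 87.97053527832031)
[-0.00369739  0.00015659  0.10305933]
[0.0086, -0.0078, 0.0007, 0.0006, 0.0007, 0.1124]
```

View pics/w2.png

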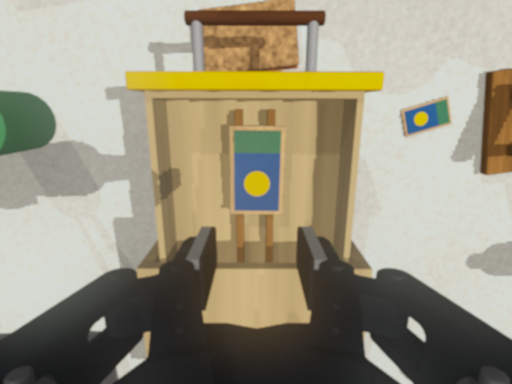

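The panel lies flat across both ledges at (257,170), picture up: 89 x 54 mm, level, centre (0.531,-0.019) and within 2 mm of the bed line sideways. Next I grip the handle again and push the drawer shut.

{"name": "move_arm", "arguments": {"rows": [[[0.0086,-0.0078,0.0007,0,0,0.1124,0.03],[0.0086,-0.0078,0.0007,0,0,0.1124,0.03],[0.0086,-0.0078,0.0007,0,0,0.1124,0.03],[0.0086,-0.0078,0.0007,0,0,0.1124,0.03],[0.0086,-0.0078,0.0007,0,0,0.1124,0.03],[0.0086,-0.0078,0.0007,0,0,0.1124,0.03],[0.0086,-0.0078,0.0007,0,0,0.1124,0.03],[0.0086,-0.0078,0.0007,0,0,0.1124,0.03],[0.0086,-0.0078,0.0007,0,0,0.1124,0.03],[0.0086,-0.0078,0.0007,0,0,0.1124,0.03],[0.0086,-0.0078,0.0007,0,0,0.1124,0.03],[0.0086,-0.0078,0.0007,0,0,0.1124,0.03],[0.0086,-0.0078,0.0007,0,0,0.1124,0.03],[0.0086,-0.0078,0.0007,0,0,0.1124,0.03],[0,0,0,0,0,0,0.03],[0,0,0,0,0,0,0.03]]]}}

```text
t: 18.4
ee_pos: [0.3867, -0.0158, 0.2448]
eef_rot: [2.253, 2.19, 0.001]
wrist_force: [-0.3, 0.2, 0.8]
opening: 0.0299
grasp_force: 0.0
```

Run:
```python
from h import *
s,p0,R0=now();print(p0,step(p0,R0,[.396,-.016,.25],down(88.2),1))
```

```text
[ 0.38671103 -0.01578392  0.24482243] [0.0, 0.0093, -0.0052, 0.0004, -0.0002, 0.003]
```

{"name": "move_arm", "arguments": {"rows": [[[0,0.0093,0,0,0,0.003,0.03],[0,0,0.025,0,0,0,0.03],[0,0,0.025,0,0,0,0.03],[0,0,0.025,0,0,0,0.03],[0,0,0.025,0,0,0,0.03],[0,0,0.025,0,0,0,0.03],[0,0,0.02,0,0,0,0.03],[0,0,0.004,0,0,0,0.03],[0,0,0,0,0,0,0.03],[0,0,0,0,0,0,0.015],[0,0,0,0,0,0,0],[0,0,0,0,0,0,0],[0,0,0,0,0,0,0]]], "force": 40}}

```text
t: 19.7
ee_pos: [0.3979, -0.0164, 0.0974]
eef_rot: [2.256, 2.181, 0.004]
wrist_force: [0.8, -0.4, 2.9]
opening: 0.0103
grasp_force: 39.4
```

{"name": "move_arm", "arguments": {"rows": [[[0,0.002,0,0,0,0,0],[0,0.004,0,0,0,0,0],[0,0.006,0,0,0,0,0],[0,0.008,0,0,0,0,0],[0,0.009,0,0,0,0,0],[0,0.01,0,0,0,0,0],[0,0.01,0,0,0,0,0],[0,0.01,0,0,0,0,0],[0,0.01,0,0,0,0,0],[0,0.01,0,0,0,0,0],[0,0.01,0,0,0,0,0],[0,0.01,0,0,0,0,0],[0,0.01,0,0,0,0,0],[0,0.01,0,0,0,0,0],[0,0.009,0,0,0,0,0],[0,0.008,0,0,0,0,0],[0,0.006,0,0,0,0,0],[0,0.004,0,0,0,0,0],[0,0.002,0,0,0,0,0],[0,0,0,0,0,0,0]]]}}

```text
t: 21.7
ee_pos: [0.5456, -0.021, 0.0974]
eef_rot: [2.257, 2.182, 0.004]
wrist_force: [1.0, 0.7, 4.6]
opening: 0.0103
grasp_force: 39.5
```

{"name": "move_arm", "arguments": {"rows": [[[0,0.002,0,0,0,0,0],[0,0.003,0,0,0,0,0],[0,0.003,0,0,0,0,0],[0,0.002,0,0,0,0,0],[0,0.001,0,0,0,0,0],[0,0,0,0,0,0,0]]]}}

```text
t: 22.3
ee_pos: [0.5556, -0.0213, 0.0974]
eef_rot: [2.258, 2.183, 0.003]
wrist_force: [-1.6, 1.1, 7.7]
opening: 0.0104
grasp_force: 39.7
```

Past the starting point without resistance, so the drawer did start ajar. I'll keep pushing until the force rises.

{"name": "move_arm", "arguments": {"rows": [[[0,0.002,0,0,0,0,0],[0,0.002,0,0,0,0,0],[0,0.002,0,0,0,0,0],[0,0.001,0,0,0,0,0],[0,0,0,0,0,0,0]]]}}

```text
t: 22.8
ee_pos: [0.5556, -0.0213, 0.0972]
eef_rot: [-2.254, -2.178, 0.012]
wrist_force: [-18.2, 1.0, 23.1]
opening: 0.0103
grasp_force: 41.5
```

{"name": "move_arm", "arguments": {"rows": [[[0,0.002,0,0,0,0,0],[0,0.002,0,0,0,0,0],[0,0.001,0,0,0,0,0],[0,0,0,0,0,0,0]]]}}

```text
t: 23.2
ee_pos: [0.5556, -0.0212, 0.097]
eef_rot: [-2.249, -2.174, 0.022]
wrist_force: [-31.3, 1.4, 33.8]
opening: 0.0106
grasp_force: 43.0
```

The drawer is shut: the bar stops at x 0.5556 and the force is rising. I'll unload the push, let go and leave upward.

{"name": "move_arm", "arguments": {"rows": [[[0,-0.004,0,0,0,0,0],[0,-0.004,0,0,0,0,0],[0,-0.002,0,0,0,0,0],[0,0,0,0,0,0,0],[0,0,0,0,0,0,0.015],[0,0,0,0,0,0,0.03],[0,0,0,0,0,0,0.03],[0,0,0,0,0,0,0.03]]]}}

```text
t: 24.0
ee_pos: [0.5574, -0.0216, 0.0963]
eef_rot: [2.259, 2.183, 0.001]
wrist_force: [-0.1, -0.1, -0.2]
opening: 0.0299
grasp_force: 0.0
```

{"name": "move_arm", "arguments": {"rows": [[[0,-0.001,-0.01,0,0,0,0.03],[0,0,-0.02,0,0,0,0.03],[0,0,-0.03,0,0,0,0.03],[0,0,-0.03,0,0,0,0.03],[0,0,-0.04,0,0,0,0.03],[0,0,-0.04,0,0,0,0.03],[0,-0.03,0,0,0,0,0.03],[0,-0.04,0,0,0,0,0.03],[0,-0.04,0,0,0,0,0.03],[0,-0.03,0,0,0,0,0.03],[0,0,0,0,0,0,0.03]]]}}

```text
t: 25.1
ee_pos: [0.4125, -0.0162, 0.2672]
eef_rot: [-2.259, -2.183, -0.0]
wrist_force: [0.5, 0.3, -0.7]
opening: 0.0298
grasp_force: 0.0
```

Run:
```python
from h import *
from station import *
s,p0,R0=now();print(p0)
p,d=camera('top');np.savez('top3.npz',p=p,d=d,**{k:np.array(v) for k,v in get_calibration('top').items()})
for f in('top.npz','top3.npz'):
    p,P=cloud(f);Z=P[...,2]
    q=P[(P[...,0]>.535)&(P[...,0]<.575)&(abs(P[...,1]+.02)<.045)&(Z>.09)&(Z<.13)]
    print('bar',len(q),np.round(np.median(q,0),4))
cv2.imwrite('pics/t3.png',cv2.resize(p[...,::-1],(768,576)))
```

```text
[ 0.41251319 -0.01623367  0.26717682]
bar 152 [ 0.5513 -0.0133  0.117 ]
bar 0 [nan nan nan]
  return _methods._mean(a, axis=axis, dtype=dtype,
  ret = um.true_divide(
```

View pics/t3.png

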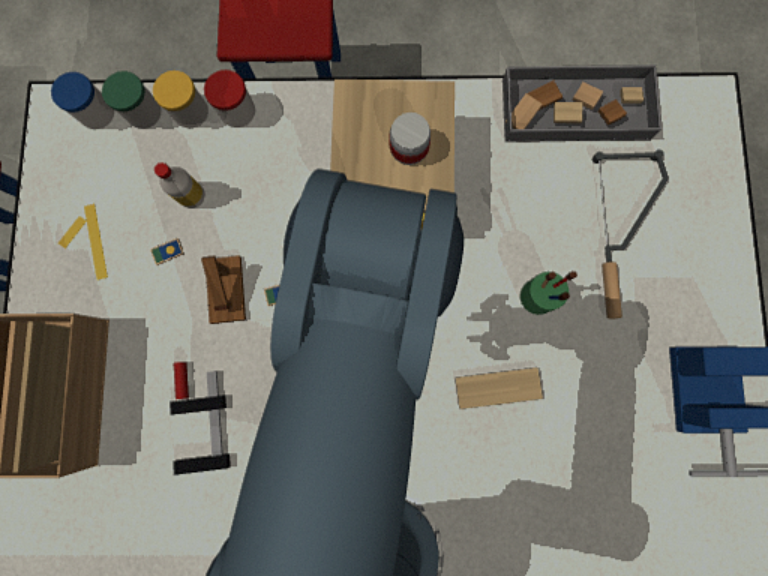

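The top view shows the panel gone from the stand (225,288) and the tin, glue, jar, saw, clamp and offcut where they were. The arm hides the drawer front, so I'll check it in the wrist and scene depth.

Run:
```python
from h import *
from station import *
for n in('wrist','scene'):
    p,d=camera(n);np.savez('c.npz',p=p,d=d,**{k:np.array(v) for k,v in get_calibration(n).items()})
    p,P=cloud('c.npz');X,Y,Z=P[...,0],P[...,1],P[...,2]
    hsv=cv2.cvtColor(p,cv2.COLOR_RGB2HSV);ye=(hsv[...,0]>18)&(hsv[...,0]<33)&(hsv[...,1]>190)
    k=(abs(Y+.02)<.08)&(Z>.09)&(Z<.2)&(X>.53)&(X<.7)
    g=k&ye; t=k&~ye&(Z>.14)&(X>.57)
    print(n,g.sum(),np.round(np.percentile(P[g],[2,50,98],axis=0),3) if g.sum() else '', t.sum(),'unit top front',np.round(np.percentile(X[t],[1,3,10]),3) if t.sum() else '')
    b=(abs(Y+.02)<.045)&(Z>.1)&(Z<.125)&(X>.53)&(X<.57)
    print('bar',b.sum(),np.round(np.median(P[b],0),4) if b.sum() else '')
    cv2.imwrite(f'pics/f_{n}.png',p[...,::-1])
```

```text
wrist 7096 [[ 0.6   -0.096  0.092]
 [ 0.604 -0.012  0.131]
 [ 0.617  0.058  0.139]] 6071 unit top front [0.615 0.616 0.617]
bar 1197 [ 0.5552 -0.0166  0.1176]
scene 0  829 unit top front [0.613 0.615 0.619]
bar 123 [ 0.5579 -0.02    0.1181]
```

View pics/f_wrist.png

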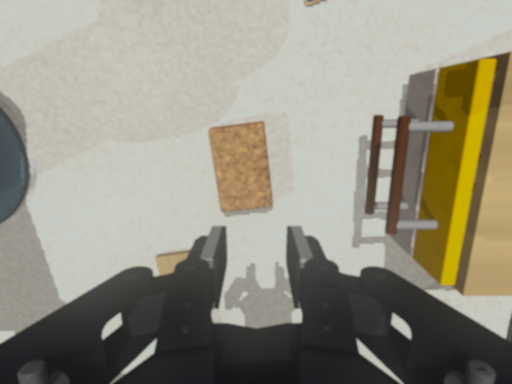

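The wrist view shows the yellow plate (460,170) flush with the unit. The plate runs from x 0.600 to 0.616 and the unit's front edge is at 0.615, so the drawer is shut. The lower drawer is behind its line and the sanding block (240,167) lies undisturbed.

```bash
python3 -c "from station import *;print(job_done())"
```

```text
the job is handed in; nothing more can be done
None
```

The job is handed in, with no verdict returned: the panel was set down flat on the ledges, picture up, the top drawer is shut, and in the camera views the lower drawer and other bench items hadn't moved; I couldn't see the panel once the drawer was closed.

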